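# Dip the compressor's oil and hold the dipstick under the lamp

### The job

Check the oil of the bench compressor: take the yellow-handled dipstick from the plywood rest, push it down its tube until the collar stops on the tube's mouth, then draw it right out again. Hold it level, with its tip below the middle of the lamp's shade, about midway between shade and bench, so that it can be read, and finish holding it there, still. Do not touch the lamp, do not let the dipstick touch the bench, and leave everything else where it lies.

Things in the scene. Friction and masses are not known exactly. Their poses are not given: they have to be found in the camera images.
- dipstick: Oil dipstick, 0.07-0.12 kg, loose, level in one of the rest's notches (varies). Origin: centre of collar's front face; x axis from handle to tip. Along x: steel rod 8 mm thick, 0 to 140 (tip tapered to 5); dark collar 30 mm wide, 0 to -6; neck 12 mm thick to -20; round yellow handle 18 mm thick, -20 to -80; end bead 23 mm wide to -86.
- dip_tip (a point): The end of the rod, 140 mm from the collar's face along the dipstick's x axis.
- dip_grip (a point): Middle of the dipstick's yellow handle, on its axis, 50 mm behind the collar's face; 64 mm above the bench at the start. The handle overhangs the rest freely, nothing beneath it.
- rest: Plywood tool rest, fixed; base 130 x 170 x 12 mm, origin under its middle, x axis along the rods on it (towards their tips). Two cheeks 15 mm thick, 74 mm high, stand across it at x = -47.5 and +47.5 mm; their notches at y = +40 and -40 mm are 10 mm wide, open upward, floors 60 mm above the bench. The dipstick's collar starts about 67 mm behind the middle (x = -67 mm).
- compressor: Bench air compressor, fixed, 0.40 x 0.17 m, 0.29 m high (blue motor, aluminium crankcase, finned cylinder); origin on the bench under it. Its front (-x) faces the middle of the bench; the dipstick tube sticks out there. In its frame the crankcase (164 mm high) begins at x = -105 mm, cylinder and head (281 mm high) at x = -53 mm.
- dip_tube: The compressor's steel dipstick tube, fixed. Origin: centre of its open mouth, 175 mm above the bench; z axis points up and out of the mouth along the tube, 35 degrees above level. Mouth 30 mm wide outside, 22 mm inside, narrowing within 18 mm to a 14 mm bore, deeper than the rod: the rod goes in along -z until the collar's face stands on the mouth.
- lamp: Dark jointed bench lamp, fixed; origin on the bench straight below the middle of its shade. Its foot (150 mm wide) stands 0.24 m in +x and 0.14 m in -y from there (lamp's own axes) and its arm runs up from the foot to 0.40 m and across to the shade at about 0.53 m, on that side only.
- lamp_rim (a point): Middle of the lower rim of the lamp's shade, 360 mm above the bench. The shade is a bell 120 mm wide and 140 mm high, opening downward.
- file: Bystander: the file lying in the other notch of the rest: wooden handle 18 mm thick, dark steel blade 8 mm square and 130 mm long; origin where blade and handle meet, x axis towards the blade's end.
- frame_front: Bystander: an amber spectacle front lying on the bench, about 130 by 50 by 8 mm.
- tweezers: Bystander: steel tweezers lying on the bench, 125 mm long, 8 mm high.
- compound_jar: Bystander: a polish jar with an orange lid, 64 mm wide, 65 mm high.
- blue_box: Bystander: a closed blue box, 150 x 100 x 50 mm.
- buff_wheel: Bystander: a spare white buffing wheel lying flat, 120 mm wide, 22 mm thick.
- screwdriver: Bystander: a screwdriver lying on the bench.

How it is judged:
On the way, in this order (a step that is already met when the one before it is completed fails the run):
1. the dipstick is down its tube with its collar on the mouth (z of dipstick in the frame of dip_tube below 0.003 m and distance between dipstick and dip_tube below 0.007 m and angle between the x axis of dipstick and the z axis of dip_tube, either way round below 0.12 rad and z of dip_tip in the frame of dip_tube below -0.12 m), for 0.2 s.
2. the dipstick is drawn right out of the tube, held by the fingers (z of dip_tip in the frame of dip_tube above 0.005 m and contact force between the fingers and dipstick above 0.5 N), for 0.1 s.
At the end, for the whole second after the job is handed in: Once seated (collar within 3 mm of the mouth) and drawn out, the dipstick is held still by the fingers alone, level within 10 degrees, its tip within 45 mm of the shade's axis and 90 to 310 mm above the bench; bystanders within 30 mm of their places (horizontal distance between dip_tip and lamp_rim below 0.045 m and height (world z) of dip_tip between 0.09 and 0.31 m and angle between dipstick's own x axis and vertical between 1.396 and 1.745 rad and contact force between the fingers and dipstick above 0.5 N and linear speed of dipstick below 0.03 m/s and angular speed of dipstick below 0.3 rad/s and contact force between dipstick and rest below 0.1 N and contact force between dipstick and compressor below 0.1 N and contact force between dipstick and lamp below 0.1 N and distance of each of file, frame_front, tweezers, compound_jar, blue_box, buff_wheel, screwdriver from where it was at the start of the episode below 0.03 m); the arm keeps its last pose, push and grip.
It fails at once if the lamp is touched (contact force between lamp and anything else above 1 N).
It fails at once if the dipstick touches the bench (height (world z) of dip_tip below 0.012 m or height (world z) of dip_grip below 0.015 m).
It fails at once if a bystander is moved more than 30 mm (distance of any of file, frame_front, tweezers, compound_jar, blue_box, buff_wheel, screwdriver from where it was at the start of the episode above 0.03 m).
It also fails if it takes over 51 s, if anything falls off the work surface, if the arm or the gripper's body presses on something with over 40 N, if the wrist force passes 120 N, or if a joint passes its speed limit or range.

### The arm

A 6-joint arm with a two-finger parallel gripper is mounted at the origin on the work surface. World frame = base frame: x ahead of the robot, y to its left, z up, the work surface at z = 0. Lengths are in m, angles in rad, forces in N, time in s.
With the tool pointing down it reaches from about 0.3 to 0.775 m from the base axis. Payload 14.6 kg.
Tool frame: the origin (TCP) lies at the centre of the arm's flange, where the gripper is bolted on; the fingertips stand ahead of it and the grasp point (between the pads) lies 180 mm ahead of it (robot.tip_extent is the z of the fingertips in the tool frame, in m); z points along the fingers, y is the line along which they close (so a half turn about z gives the same grasp; the last joint's range is limited). The gripper opens to 94 mm and grips with 3 to 60 N. Pads are 16 mm wide; open, the fingers measure 119 mm over their backs; the gripper's body (75 mm by 177 mm) begins 78 mm behind the grasp point.
Start: joints at [1.216, 0.3, 1.521, -0, 1.321, -0.067], TCP at [0.156, 0.527, 0.405] pointing down, gripper open.
Joint ranges: [-3.03, 3.03], [-0.79, 2.21], [0.23, 2.52], [-1.04, 4.18], [0, 3.07], [-2.55, 2.55]. Speed limits (rad/s): [2.22, 2.22, 2.57, 3.14, 3.14, 3.14].

### API

Orientations are given as [roll, pitch, yaw] about the fixed x, y, z axes, in that order (R = Rz(yaw) Ry(pitch) Rx(roll)).
In Python, from workcell import robot, eyes gives the robot as it stands.
- The arm moves only by the tool servo_tool, never from a script. Its argument "motion" is text: rows parted by semicolons, each of 6 numbers parted by spaces: the shift along the tool's x, y, z in cm, then the turn, a rotation vector about the tool's x, y, z in units of 10 degrees (1.0 is 10 degrees). In form: tx ty tz wx wy wz; .... A call has exactly 5 rows; each row shifts and turns the commanded pose from where the row before left it, along the tool's axes as they then stand; what a row does not reach is not made up. A row lasts 1/8 s, in which the tool goes at most 62.5 mm and 10.7 degrees, less where a joint would pass 70% of its speed; a pose out of reach is approached as far as the arm can. A call is refused whole if a number of a shift passes 6.25 or a number of a turn 1, either way. A call with a gripper value outside its range is refused whole. "claw" is the opening, from 0 (shut) to 1 (fully open), set as the call begins (left out, the last holds). The fingers move at their own pace and stop on an object; "squeeze" is the grip in N (left out, the last holds). Time passes only in rows, so rows that do not move let the fingers close, or fill a call up. It gives the time, the measured TCP pose, the force, the opening and the grip force at its end, in the units of the state.
- robot.get_state(): the state, without advancing time (a new reading comes with each control period).
- eyes.snapshot(name): name is "scene" or "top"; returns the picture (400x640x3 uint8, red, green, blue); there is no depth.
- eyes.get_calibration(name): a dict with "K" (3x3 intrinsics, pixels), "rvec" (rotation vector, rad) and "tvec" (3), from world to camera coordinates, as OpenCV has them. Camera axes: x right, y down, z forward; pixel columns grow to the right and rows downward; lengths in m; the calibration is good to about 2 mm. A picture is of the moment at which its call begins. get_calibration takes no time and is no camera call.
- robot.sign_off(): hands the job in; it is judged then, once.
Trained networks look in the newest picture that a camera, given by its name, has taken for a name from the list of things; names that differ only in an ending like _2 or _b are one class to them, and where a whole thing is asked for, a point or a joint stands for the part that bears it (a point fixed in the world has none). Each returns a list of dicts, best first, with "p" (0 to 1); they miss things now and then, are a little off and sometimes report something else, mostly with a low value. They report only what shows in the picture. A call takes as long as a camera call.
- eyes.regions_of(camera, label): "mask" (400x640 bool, what is visible of it) and "point" ([column, row] in pixels, amid what is visible of it).
The state is a dict: "t": time; "joint_pos": joint angles; "dq": joint speeds; "joint_efforts": joint torques, N m; "tcp_pos": TCP position; "orientation": TCP orientation; "ft_force": force on the tool from outside, world axes, zero at the start; "moment": the same for the moment, N m; "finger_gap": opening from 0.0 (shut) to 1.0 (fully open); "finger_force": force on a finger pad.
Only numpy, scipy, OpenCV 4.12 (cv2) and the standard library are available. Lean on these libraries where they do the work, as an engineer would, in place of code of your own. Each camera call takes 0.05 s, during which the arm holds its last target. There are 200 camera calls.

## Working session

There is one attempt and no reset: what is moved stays moved. The work goes in short steps, Python scripts to look and compute and a tool call to move; the robot and the scene stay as the last step left them, time stands still between calls to the robot, and variables do not carry over. Pictures are saved under pics/ and viewed, at most 12 in all, crops included, and the job is handed in when it is done.

Besides the shell and the picture viewer there is one more tool, called after "Call:" as name(argument=value, ...) on one line, values as JSON. servo_tool: Moves the arm, as the interface text tells. Its arguments: {"type":"object","properties":{"motion":{"type":"string"},"claw":{"type":"number"},"squeeze":{"type":"number"}},"required":["motion"]}

```bash
mkdir -p pics; python3 - <<'E'
from workcell import robot, eyes
import cv2,numpy as np
for n in("scene","top"):
    im=eyes.snapshot(n); cv2.imwrite(f"pics/{n}0.png",im[:,:,::-1])
    c=eyes.get_calibration(n); R=cv2.Rodrigues(np.array(c["rvec"]))[0]
    print(n,np.round(c["K"],1).tolist(),"cam",np.round(-R.T@np.array(c["tvec"]).ravel(),3),np.round(R,2).tolist())
    for l in("dipstick","dip_tube","rest","lamp","compressor","file"):
        for r in eyes.regions_of(n,l)[:2]:
            ys,xs=np.nonzero(r["mask"]); print(l,round(r["p"],2),np.round(r["point"]),xs.min(),xs.max(),ys.min(),ys.max(),len(xs))
print(robot.get_state())
E
```

```text
scene [[412.3, 0.0, 322.5], [0.0, 412.3, 208.4], [0.0, 0.0, 1.0]] cam [ 0.984 -0.524  0.936] [[0.82, 0.57, 0.0], [0.41, -0.58, -0.71], [-0.4, 0.58, -0.71]]
dipstick 0.89 [280. 244.] 262 326 215 258 354
dip_tube 0.61 [348. 166.] 338 358 161 168 130
rest 0.95 [317. 244.] 283 353 209 279 2480
lamp 0.88 [143. 280.] 106 200 222 399 7685
lamp 0.25 [321. 244.] 283 354 209 279 2649
compressor 0.71 [282. 244.] 262 319 220 258 295
compressor 0.65 [375. 145.] 328 421 91 202 6352
file 0.64 [309. 256.] 287 338 235 271 285
file 0.16 [375. 144.] 327 422 90 203 6551
top [[459.9, 0.0, 314.7], [0.0, 459.9, 202.6], [0.0, 0.0, 1.0]] cam [0.441 0.057 1.582] [[0.0, -1.0, 0.01], [-1.0, -0.0, -0.09], [0.09, -0.01, -1.0]]
dipstick 0.64 [322. 228.] 284 340 221 237 192
dip_tube 0.62 [228. 222.] 211 241 220 230 227
rest 0.72 [300. 215.] 276 322 184 241 1649
lamp 0.83 [480. 166.] 441 565 113 225 4287
compressor 0.86 [165. 227.] 90 241 195 265 7086
file 0.54 [319. 205.] 285 341 196 211 187
file 0.17 [326. 161.] 309 342 152 168 133
{'t': 0.7, 'joint_pos': array([ 1.21639252e+00,  2.99894293e-01,  1.52099117e+00,  1.82339401e-05,
        1.32068140e+00, -6.66037777e-02]), 'dq': array([-1.21586308e-03,  4.43899203e-05,  4.72531007e-04,  3.71927912e-04,
       -1.61822873e-03,  4.76293613e-04]), 'joint_efforts': array([ 1.41663670e-03, -5.31564331e+01, -3.52891409e+01,  7.08760670e-02,
        2.11964553e-02,  7.80485095e-06]), 'tcp_pos': array([0.15611539, 0.52737214, 0.40465245]), 'orientation': array([ 3.14156574e+00, -1.59110775e-05,  2.85378811e+00]), 'ft_force': array([ 0.37505097, -0.45777512, -0.70374261]), 'moment': array([-0.02733176,  0.01363327,  0.0018655 ]), 'finger_force': 0.0, 'finger_gap': 1.0005425714563554}
```

View pics/scene0.png

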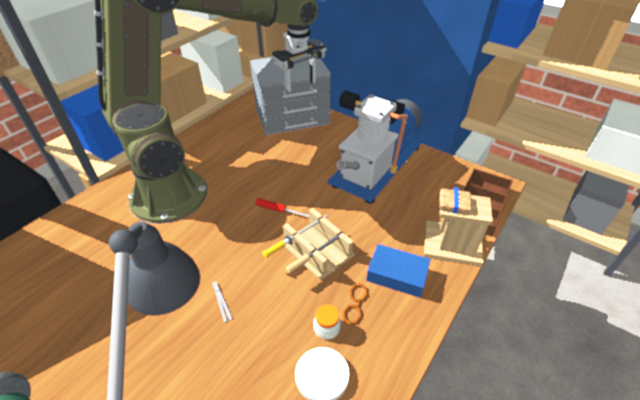

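View pics/top0.png

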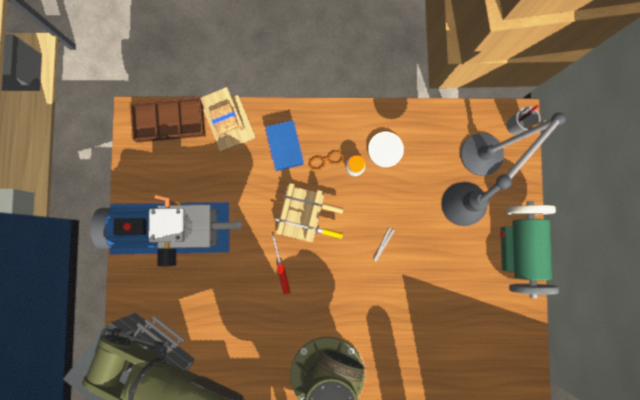

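The scene view shows the rest at (317,244) with the yellow handle at (275,248), the tube at (348,166) and the lamp shade at (160,270). The top view shows the handle at (330,234), the tube at (228,225) and the shade at (465,203). Next I'll look at crops and measure.

```bash
cat > h.py <<'E'
import cv2,numpy as np
from workcell import robot, eyes
def cal(n):
    c=eyes.get_calibration(n); return np.array(c["K"]),cv2.Rodrigues(np.array(c["rvec"]))[0],np.array(c["tvec"]).ravel(),np.array(c["rvec"])
def bp(n,p,z):
    K,R,t,_=cal(n); p=np.atleast_2d(np.array(p,float)); d=np.linalg.solve(K,np.c_[p,np.ones(len(p))].T).T@R; o=-R.T@t
    return o+d*((z-o[2])/d[:,2])[:,None]
def tri(ps,pt):
    P=[cal(n)[0]@np.c_[cal(n)[1],cal(n)[2]] for n in("scene","top")]
    X=cv2.triangulatePoints(P[0],P[1],np.array(ps,float).reshape(2,1),np.array(pt,float).reshape(2,1)).ravel(); return X[:3]/X[3]
def proj(n,X):
    K,R,t,rv=cal(n); return cv2.projectPoints(np.atleast_2d(np.array(X,float)),rv,t,K,None)[0][:,0]
E
python3 - <<'E'
from h import *
s=cv2.imread("pics/scene0.png");t=cv2.imread("pics/top0.png")
def crop(im,x,y,w,h,k):return cv2.resize(im[y:y+h,x:x+w],None,fx=k,fy=k,interpolation=cv2.INTER_CUBIC)
a=np.hstack([crop(t,200,180,66,50,6),crop(s,325,145,66,50,6)])
b=np.hstack([crop(t,262,175,99,75,4),crop(s,255,200,99,75,4)])
cv2.imwrite("pics/crop.png",np.vstack([a,b]))
for n in("top","scene"):
    im=eyes.snapshot(n); h=cv2.cvtColor(im,cv2.COLOR_RGB2HSV)
    r=eyes.regions_of(n,"dipstick")[0]["mask"]
    y=r&(h[...,0]>22)&(h[...,0]<34)&(h[...,1]>180)&(h[...,2]>120)
    for nm,m in(("all",r),("yel",y)):
        q=np.argwhere(m)[:,::-1]; X=bp(n,q,.064)[:,:2]; c=X.mean(0); u=np.linalg.svd(X-c)[2][0]; u*=np.sign(u[1]); s=(X-c)@u
        print(n,nm,len(q),c.round(4),u.round(3),np.degrees(np.arctan2(u[1],u[0])).round(2),(c+u*s.min()).round(4),(c+u*s.max()).round(4))
    r=eyes.regions_of(n,"lamp")[0]; 
E
```

```text
top all 101 [ 0.4731 -0.0074] [0.259 0.966] 74.97 [ 0.464  -0.0412] [0.4845 0.0352]
top yel 78 [ 0.4707 -0.0135] [0.263 0.965] 74.77 [ 0.4633 -0.041 ] [0.4788 0.0161]
scene all 213 [ 4.71e-01 -1.00e-04] [0.215 0.977] 77.56 [ 0.4607 -0.0466] [0.4815 0.0474]
scene yel 110 [ 0.4674 -0.0154] [0.213 0.977] 77.73 [ 0.4606 -0.0466] [0.4747 0.0182]
```

View pics/crop.png

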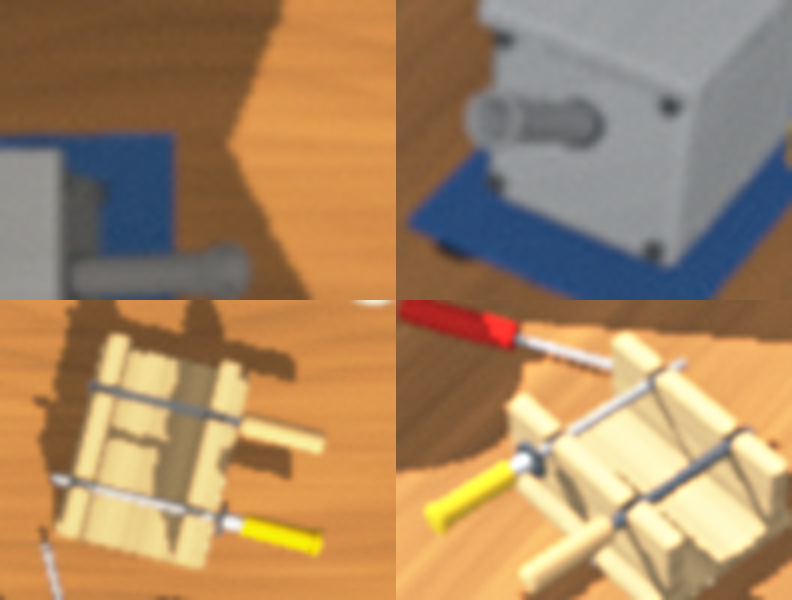

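```bash
python3 - <<'E'
from h import *
T=tri((326.5,215.5),(275.75,219.75)); B=tri((265,254.5),(342,236.2)); u=(T-B)
print("tip",T,"bead",B,"len",np.linalg.norm(u),"yaw",np.degrees(np.arctan2(u[1],u[0])))
for n,a,b in(("top",(275.75,219.75),(342,236.2)),("scene",(326.5,215.5),(265,254.5))):
    X=bp(n,[a,b],.064); v=X[0]-X[1]; print(n,X.round(4).tolist(),np.linalg.norm(v),np.degrees(np.arctan2(v[1],v[0])))
M=tri((340.7,165),(240,224.7)); print("mouth",M, bp("top",(240,224.7),.175),bp("scene",(340.7,165),.175))
E2=tri((357,165.5),(213,225.5)); print("tube root",E2, M-E2)
# compressor base plate: right edge corners top (229,203?),(229,251)
h=cv2.cvtColor(cv2.imread("pics/top0.png"),cv2.COLOR_BGR2HSV)
m=((h[...,0]>100)&(h[...,0]<125)&(h[...,1]>120)).astype(np.uint8); m[:, :80]=0; m[:190]=0;m[265:]=0;m[:,240:]=0
q=np.argwhere(m)[:,::-1].astype(np.float32); r=cv2.minAreaRect(q); print(r); bx=cv2.boxPoints(r); print(bx, bp("top",bx,.02).round(3).tolist())
# lamp shade circle in top
g=cv2.imread("pics/top0.png"); cv2.imwrite("pics/lamp.png",np.hstack([cv2.resize(g[170:240,430:510],None,fx=5,fy=5,interpolation=2),cv2.resize(cv2.imread("pics/scene0.png")[210:315,90:210],None,fx=3.333,fy=3.333,interpolation=2)[:350]]))
E
```

```text
tip [0.51417868 0.1718997  0.06529867] bead [ 0.4619208  -0.04527667  0.06758268] len 0.2233868370876419 yaw 76.47045826241684
top [[0.5138, 0.1716, 0.064], [0.4605, -0.047, 0.064]] 0.22500521867519366 76.30100628507945
scene [[0.514, 0.1735, 0.064], [0.4617, -0.0416, 0.064]] 0.2213320233589305 76.32185390366551
mouth [0.49336408 0.27200022 0.17894893] [[0.49286357 0.27210926 0.175     ]] [[0.49152883 0.27687625 0.175     ]]
tube root [0.49343044 0.36825617 0.11305216] [-6.63538011e-05 -9.62559480e-02  6.58967655e-02]
((166.1825408935547, 227.85772705078125), (48.528724670410156, 122.53456115722656), 88.93909454345703)
[[104.47651 204.7319 ]
 [226.99005 202.46313]
 [227.88858 250.98355]
 [105.37503 253.25232]] [[0.564, 0.756, 0.02], [0.574, 0.341, 0.02], [0.41, 0.335, 0.02], [0.401, 0.746, 0.02]]
```

View pics/lamp.png

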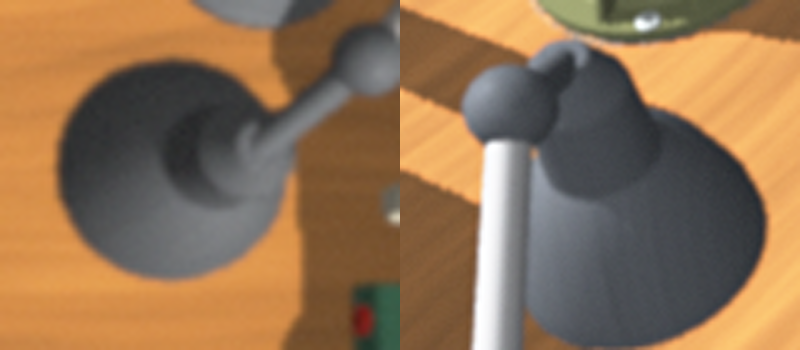

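```bash
cat >> h.py <<'E'
from scipy.spatial.transform import Rotation as Ro, Slerp
def pose():
    s=robot.get_state(); return s["tcp_pos"],Ro.from_euler("xyz",s["orientation"])
def toolR(x,zt):  # tool x along x, tool z approx zt
    x=np.array(x,float);x/=np.linalg.norm(x);z=np.array(zt,float);z-=x*(z@x);z/=np.linalg.norm(z)
    return Ro.from_matrix(np.c_[x,np.cross(z,x),z])
def grip(R,g,d=.18): return np.array(g)-R.as_matrix()[:,2]*d   # TCP for grasp point g
def plan(p1,R1,n,p0=None,R0=None,keepgrip=False):
    if p0 is None:p0,R0=pose()
    S=Slerp([0,1],Ro.concatenate([R0,R1])); p=np.array(p0);R=R0;rows=[]
    e=lambda P,Q:P+Q.as_matrix()[:,2]*.18
    for k in range(1,n+1):
        a=k/n; Rt=S(a); pt=(1-a)*np.array(p0)+a*np.array(p1)
        if keepgrip: pt=grip(Rt,(1-a)*e(p0,R0)+a*e(p1,R1))
        t=np.round(R.inv().apply(pt-p)*100,2); w=np.round((R.inv()*Rt).as_rotvec()*18/np.pi,2)
        rows.append(" ".join("%g"%v for v in [*t,*w])); p=p+R.apply(t/100); R=R*Ro.from_rotvec(w*np.pi/18)
    for i in range(0,n,5): print("; ".join(rows[i:i+5]))
    print("end err mm",np.round((p-p1)*1e3,1)); return p,R
G=np.array([.469,-.013,.064]); u=np.array([.237,.972,0])
E
python3 - <<'E'
from h import *
print("lamp",bp("top",(464.4,203.8),.36), "tip_extent",robot.tip_extent)
R=toolR(u,[0,0,-1]); a,b=plan(grip(R,G+[0,0,.08]),R,10); plan(grip(R,G),R,5,a,b)
E
```

```text
lamp [[ 0.54432427 -0.35425428  0.36      ]] tip_extent 0.1992
-4.53 -4.29 0.81 0 -0 0.87; -5.14 -3.56 0.8 0 -0 0.87; -5.61 -2.74 0.81 0 -0 0.88; -5.96 -1.85 0.81 0 -0 0.87; -6.18 -0.93 0.8 0 -0 0.87
-6.24 0.02 0.81 0 -0 0.87; -6.17 0.96 0.81 0 -0 0.87; -5.95 1.88 0.8 0 -0 0.88; -5.6 2.78 0.81 0 -0 0.87; -5.11 3.58 0.81 0 -0 0.87
end err mm [-0. -0. -0.]
0 0 1.6 0 -0 0; 0 0 1.6 0 -0 0; 0 0 1.6 0 -0 0; 0 0 1.6 0 -0 0; 0 0 1.6 0 -0 0
end err mm [-0. -0. -0.]
```

Call:
servo_tool(motion="-4.53 -4.29 0.81 0 0 0.87; -5.14 -3.56 0.8 0 0 0.87; -5.61 -2.74 0.81 0 0 0.88; -5.96 -1.85 0.81 0 0 0.87; -6.18 -0.93 0.8 0 0 0.87", claw=0.6)

```text
t: 1.62
tcp_pos: [0.3119, 0.2574, 0.3647]
orientation: [3.141, -0.0, 2.088]
ft_force: [0.5, -0.0, 0.6]
finger_gap: 0.598
finger_force: 0.0
```

Call:
servo_tool(motion="-6.24 0.02 0.81 0 0 0.87; -6.17 0.96 0.81 0 0 0.87; -5.95 1.88 0.8 0 0 0.88; -5.6 2.78 0.81 0 0 0.87; -5.11 3.58 0.81 0 0 0.87")

```text
t: 2.25
tcp_pos: [0.4674, -0.0111, 0.3245]
orientation: [3.141, -0.0, 1.327]
ft_force: [1.3, 0.8, -0.5]
finger_gap: 0.601
finger_force: 0.0
```

```bash
python3 - <<'E'
from h import *
im=[eyes.snapshot(n)[:,:,::-1] for n in("scene","top")]
cv2.imwrite("pics/g1.png",np.hstack([cv2.resize(im[0][150:290,230:370],(560,560))[:, :400],cv2.resize(im[1][130:270,250:350],(400,560))]))
R=toolR(u,[0,0,-1]); print(pose()[0]); plan(grip(R,G),R,5)
E
```

```text
[ 0.4681956  -0.01307795  0.32370747]
0.01 0.02 1.59 -0 0 -0.01; 0 0.01 1.6 -0 0 -0.01; 0.01 0.02 1.59 -0 0 -0.01; 0.01 0.01 1.6 -0 0 -0.01; 0 0.02 1.59 -0 0 -0.01
end err mm [ 0. -0.  0.]
```

View pics/g1.png

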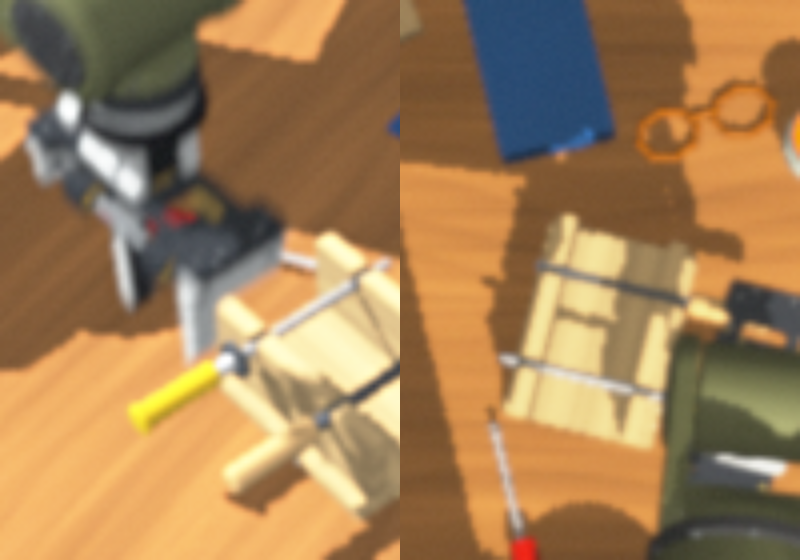

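The gripper hangs above the handle (scene fingertips at about (262–277, 227–240)), aligned across it. Descending.

Call:
servo_tool(motion="0 0.02 1.6 0 0 0; 0 0.02 1.6 0 0 0; 0 0.02 1.6 0 0 0; 0 0.02 1.6 0 0 0; 0 0 1.5 0 0 0")

```text
t: 2.98
tcp_pos: [0.4674, -0.0089, 0.2444]
orientation: [-3.141, 0.0, 1.332]
ft_force: [-0.4, -0.1, 1.2]
finger_gap: 0.6
finger_force: 0.0
```

Call:
servo_tool(motion="0 0 0 0 0 0; 0 0 0 0 0 0; 0 0 0 0 0 0; 0 0 0 0 0 0; 0 0 0 0 0 0", claw=0, squeeze=30)

```text
t: 3.6
tcp_pos: [0.468, -0.0094, 0.2462]
orientation: [3.138, -0.0, 1.332]
ft_force: [4.5, -2.7, -1.6]
finger_gap: 0.182
finger_force: 30.0
```

Call:
servo_tool(motion="0 0 -1 0 0 0; 0 0 -2 0 0 0; 0 0 -4 0 0 0; 0 0 -5 0 0 0; 0 0 -5 0 0 0", squeeze=45)

```text
t: 4.22
tcp_pos: [0.4671, -0.0092, 0.4173]
orientation: [3.142, 0.0, 1.332]
ft_force: [-0.6, 0.7, -0.7]
finger_gap: 0.179
finger_force: 44.9
```

```bash
python3 - <<'E'
from h import *
s=[pose()[0] for _ in range(3)]; print(s, robot.get_state()["finger_force"])
c=robot.get_state(); print(c["joint_pos"])
M=np.array([.493,.273,.175]); h=np.array([-.023,1,0]); h/=np.linalg.norm(h); a=np.radians(35)
d=h*np.cos(a)-np.array([0,0,np.sin(a)]); R=toolR(d,[0,0,-1])
print("d",d,"pre",grip(R,M-d*.26)); p,r=plan(grip(R,M-d*.26),R,10,keepgrip=True)
E
```

```text
[array([ 0.46713369, -0.00919957,  0.41727657]), array([ 0.46713369, -0.00919957,  0.41727657]), array([ 0.46713369, -0.00919957,  0.41727657])] 44.93661940097809
[-9.80972782e-02  1.03404975e-01  1.72704453e+00 -6.16750876e-05
  1.31108572e+00  1.40842189e-01]
d [-0.01883552  0.81893546 -0.57357644] pre [0.49552326 0.16329324 0.47157724]
1.84 -0.02 -0.83 -0.05 -0.35 -0.15; 1.77 0 -0.88 -0.04 -0.35 -0.14; 1.72 0.03 -0.92 -0.05 -0.34 -0.15; 1.66 0.05 -0.95 -0.04 -0.35 -0.14; 1.58 0.07 -0.98 -0.05 -0.35 -0.15
1.52 0.09 -1.01 -0.04 -0.35 -0.14; 1.45 0.11 -1.03 -0.05 -0.35 -0.15; 1.38 0.13 -1.04 -0.05 -0.34 -0.14; 1.3 0.14 -1.06 -0.04 -0.35 -0.15; 1.23 0.15 -1.07 -0.05 -0.35 -0.14
end err mm [-0. -0.  0.]
```

Call:
servo_tool(motion="1.84 0 -0.83 -0.05 -0.35 -0.15; 1.77 0 -0.88 -0.04 -0.35 -0.14; 1.72 0.03 -0.92 -0.05 -0.34 -0.15; 1.66 0.05 -0.95 -0.04 -0.35 -0.14; 1.58 0.07 -0.98 -0.05 -0.35 -0.15")

```text
t: 4.85
tcp_pos: [0.4854, 0.0801, 0.4509]
orientation: [3.12, 0.307, 1.458]
ft_force: [0.0, 0.7, 0.1]
finger_gap: 0.178
finger_force: 44.9
```

Call:
servo_tool(motion="1.52 0.09 -1.01 -0.04 -0.35 -0.14; 1.45 0.11 -1.03 -0.05 -0.35 -0.15; 1.38 0.13 -1.04 -0.05 -0.34 -0.14; 1.3 0.14 -1.06 -0.04 -0.35 -0.15; 1.23 0.15 -1.07 -0.05 -0.35 -0.14")

```text
t: 5.48
tcp_pos: [0.496, 0.1637, 0.47]
orientation: [3.141, 0.613, 1.594]
ft_force: [-0.6, 0.4, -1.4]
finger_gap: 0.181
finger_force: 44.9
```

```bash
python3 - <<'E'
from h import *
im=[eyes.snapshot(n)[:,:,::-1] for n in("scene","top")]
cv2.imwrite("pics/g2.png",np.hstack([cv2.resize(im[0][110:250,260:360],(400,560),interpolation=2),cv2.resize(im[1][150:290,205:305],(400,560),interpolation=2)]))
p,R=pose(); g=p+R.as_matrix()[:,2]*.18; x=R.as_matrix()[:,0]; print(p,g,x,robot.get_state()["joint_pos"])
M=np.array([.493,.273,.175])
for n in("scene","top"): print(n,"tip,collar,bead,mouth",proj(n,[g+.19*x,g+.05*x,g-.036*x,M]).round(1).tolist())
E
```

```text
[0.49595632 0.16422613 0.46982987] [0.49855041 0.06091128 0.32245513] [-0.01975248  0.81851036 -0.57415209] [ 0.32471894  0.23257752  1.48443283 -0.58142653  1.61918332  0.32980863]
scene tip,collar,bead,mouth [[330.2, 165.9], [305.4, 165.0], [286.9, 164.4], [340.4, 165.9]]
top tip,collar,bead,mouth [[256.8, 223.6], [294.5, 221.7], [320.0, 220.3], [239.7, 224.7]]
```

View pics/g2.png

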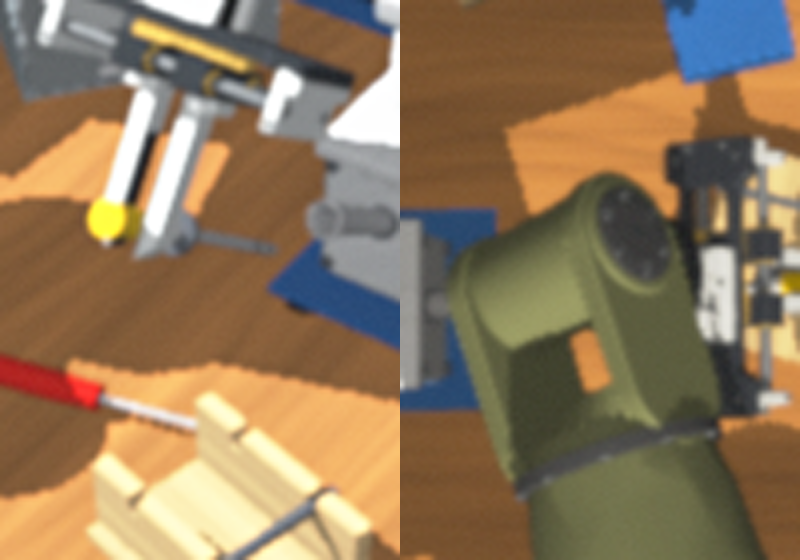

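```bash
python3 - <<'E'
from h import *
p,R=pose(); m=R.as_matrix(); g=p+m[:,2]*.18
M=np.array([.493,.273,.175])
for dl in(0,3,6,9,12):
    for ps in(0,5):
        x=(R*Ro.from_euler("y",-dl,degrees=True)*Ro.from_euler("z",ps,degrees=True)).as_matrix()[:,0]
        print(dl,ps,proj("scene",[g+.19*x,g+.05*x,g-.036*x]).round(1).tolist(),x.round(3))
im=eyes.snapshot("scene"); r=eyes.regions_of("scene","dipstick")
for q in r[:2]:
    a=np.argwhere(q["mask"])[:,::-1]; print(q["p"],len(a),a[a[:,0]>=a[:,0].max()-2].mean(0),a[a[:,0]<=a[:,0].min()+2].mean(0))
cv2.imwrite("pics/g3.png",cv2.resize(im[145:185,275:355,::-1],(800,400),interpolation=2))
E
```

```text
0 0 [[330.2, 165.9], [305.4, 165.0], [286.9, 164.4]] [-0.02   0.819 -0.574]
0 5 [[335.1, 168.0], [306.8, 165.7], [285.9, 163.9]] [ 0.067  0.818 -0.572]
3 0 [[329.0, 169.3], [305.1, 166.0], [287.2, 163.6]] [-0.019  0.787 -0.616]
3 5 [[333.9, 171.4], [306.5, 166.7], [286.1, 163.1]] [ 0.068  0.786 -0.614]
6 0 [[327.7, 172.7], [304.7, 167.0], [287.5, 162.8]] [-0.018  0.754 -0.657]
6 5 [[332.6, 174.8], [306.1, 167.6], [286.4, 162.3]] [ 0.069  0.753 -0.654]
9 0 [[326.3, 176.0], [304.3, 168.0], [287.8, 162.0]] [-0.017  0.719 -0.695]
9 5 [[331.2, 178.1], [305.7, 168.6], [286.7, 161.6]] [ 0.07   0.718 -0.692]
12 0 [[324.9, 179.3], [303.9, 169.0], [288.1, 161.3]] [-0.016  0.681 -0.732]
12 5 [[329.8, 181.4], [305.3, 169.6], [287.0, 160.8]] [ 0.071  0.681 -0.729]
0.52 224 [324.85714286 171.28571429] [283.23809524 163.71428571]
```

View pics/g3.png

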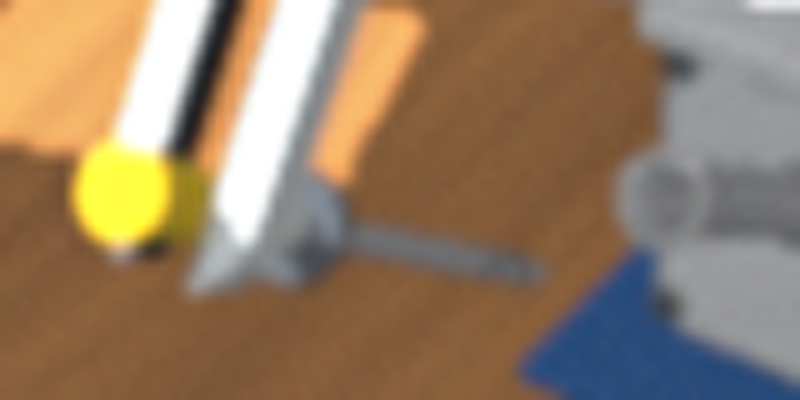

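Scene shows the tip at (329.3,172.1), about 5° of droop in the grip, and the mouth at (341.5,164.7). I'll align the rod and check again.

```bash
cat >> h.py <<'E'
M=np.array([.4927,.278,.175]); _h=np.array([-.02,1,0])/np.hypot(1,.02)
d=_h*np.cos(np.radians(35))-np.array([0,0,np.sin(np.radians(35))])
def ins(gap,droop,L=.052,gz=.182): # tool pose with dipstick on tube axis, collar face 'gap' before mouth
    R=toolR(d,[0,0,-1])*Ro.from_euler("y",droop,degrees=True); return grip(R,M-d*(gap+L),gz),R
E
python3 - <<'E'
from h import *
print(bp("scene",(341.5,164.7),.175)); q,R=ins(.18,5); print(q); plan(q,R,5,keepgrip=True)
E
```

```text
[[0.49267755 0.27938045 0.175     ]]
[0.49468047 0.17897653 0.46568636]
0.31 -0.02 -0.13 0 0.1 0; 0.31 -0.02 -0.11 0 0.1 0; 0.31 -0.02 -0.11 0.01 0.1 0.01; 0.31 -0.01 -0.1 -0 0.09 -0; 0.31 -0.02 -0.08 0 0.1 0
end err mm [ 0. -0.  0.]
```

Call:
servo_tool(motion="0.31 -0.02 -0.13 0 0.1 0; 0.31 -0.02 -0.11 0 0.1 0; 0.31 -0.02 -0.11 0 0.1 0; 0.31 -0.01 -0.1 0 0.1 0; 0.31 -0.02 -0.08 0 0.1 0")

```text
t: 6.3
tcp_pos: [0.4948, 0.1793, 0.4658]
orientation: [3.141, 0.522, 1.593]
ft_force: [-0.1, -0.0, -0.7]
finger_gap: 0.181
finger_force: 44.9
```

```bash
python3 - <<'E'
from h import *
im=eyes.snapshot("scene"); print(pose()[0])
cv2.imwrite("pics/g4.png",cv2.resize(im[145:185,275:355,::-1],(800,400),interpolation=2))
q,R=ins(.18,5); print("model bead,collar,tip,mouth",proj("scene",[M-d*.266,M-d*.18,M-d*.04,M]).round(1).tolist())
q,R=ins(.09,5); p,r=plan(q,R,5)
q,R=ins(.0,5); p,r=plan(q,R,5,p,r)
E
```

```text
[0.49474673 0.17951421 0.46566276]
model bead,collar,tip,mouth [[294.2, 162.9], [311.8, 163.7], [335.4, 164.7], [341.2, 164.9]]
1.78 0 0.17 0 -0 0; 1.79 0 0.16 0 -0 0.01; 1.78 0 0.17 0.01 -0.01 -0; 1.78 0 0.16 -0 0 0; 1.79 0 0.16 0 -0 0
end err mm [-0.  0. -0.]
1.79 0 0.16 0 -0 0; 1.8 0 0.16 0 -0 0; 1.79 0 0.15 0 -0 0; 1.79 0 0.16 0 -0 0; 1.79 0.01 0.16 0 -0 0
end err mm [ 0. -0. -0.]
```

View pics/g4.png

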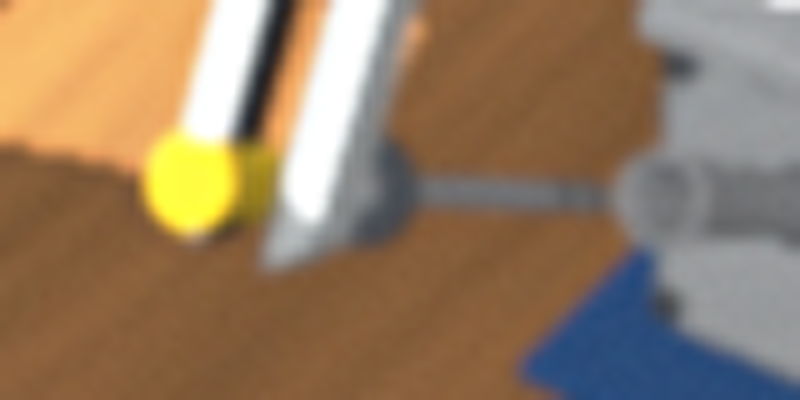

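The rod now points at the mouth: tip at (336,164.8), mouth at (341.5,164.7). Inserting.

Call:
servo_tool(motion="1.2 0 0.11 0 0 0; 1.2 0 0.11 0 0 0; 1.2 0 0.11 0 0 0; 1.2 0 0.11 0 0 0; 1.2 0 0.11 0 0 0")

```text
t: 6.98
tcp_pos: [0.4937, 0.229, 0.4305]
orientation: [3.141, 0.524, 1.593]
ft_force: [0.3, -0.8, -1.1]
finger_gap: 0.181
finger_force: 44.9
```

Call:
servo_tool(motion="1.2 0 0.11 0 0 0; 1.2 0 0.11 0 0 0; 1.2 0 0.11 0 0 0; 1.2 0 0.11 0 0 0; 1.2 0 0.11 0 0 0")

```text
t: 7.6
tcp_pos: [0.4926, 0.2781, 0.3959]
orientation: [3.141, 0.524, 1.593]
ft_force: [-0.2, -0.4, -1.1]
finger_gap: 0.182
finger_force: 44.9
```

Call:
servo_tool(motion="1 0 0.09 0 0 0; 1 0 0.09 0 0 0; 1 0 0.09 0 0 0; 1 0 0.09 0 0 0; 1 0 0.09 0 0 0")

```text
t: 8.22
tcp_pos: [0.4917, 0.319, 0.367]
orientation: [3.141, 0.524, 1.593]
ft_force: [0.5, 0.2, -1.1]
finger_gap: 0.181
finger_force: 44.9
```

```bash
python3 - <<'E'
from h import *
im=[eyes.snapshot(n)[:,:,::-1] for n in("scene","top")]
cv2.imwrite("pics/g5.png",np.hstack([cv2.resize(im[0][140:190,300:370],(560,400),interpolation=2),cv2.resize(im[1][200:250,215:245],(240,400),interpolation=2)]))
p,R=pose(); print(p,R.as_euler("xyz"),ins(0,5)[0]-p,robot.get_state()["ft_force"],robot.get_state()["moment"])
E
```

```text
[0.49155108 0.31921986 0.36656093] [-3.14128514  0.5240713   1.5942696 ] [ 0.00018103  0.00717456 -0.00411833] [ 0.03235915 -0.53876399 -0.59734526] [0.15559957 0.10391173 0.03339332]
```

View pics/g5.png

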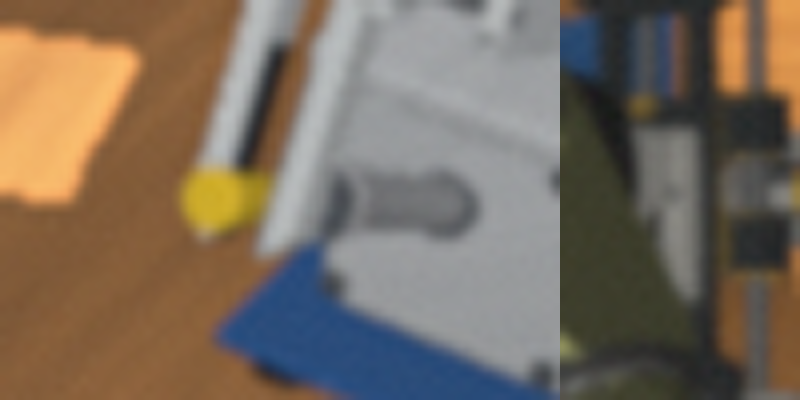

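The rod is in the tube and the dark collar, at (341,165), is just short of the mouth. I'll push gently until it makes contact.

Call:
servo_tool(motion="0.2 0 0.02 0 0 0; 0.2 0 0.02 0 0 0; 0.2 0 0.02 0 0 0; 0.2 0 0.02 0 0 0; 0 0 0 0 0 0")

```text
t: 8.95
tcp_pos: [0.4915, 0.3251, 0.3626]
orientation: [3.141, 0.524, 1.593]
ft_force: [-0.8, -0.5, 0.2]
finger_gap: 0.179
finger_force: 44.9
```

Call:
servo_tool(motion="0.15 0 0.01 0 0 0; 0.15 0 0.01 0 0 0; 0.15 0 0.01 0 0 0; 0 0 0 0 0 0; 0 0 0 0 0 0")

```text
t: 9.57
tcp_pos: [0.4917, 0.328, 0.361]
orientation: [3.14, 0.526, 1.592]
ft_force: [-0.3, -10.2, 7.3]
finger_gap: 0.176
finger_force: 45.0
```

Call:
servo_tool(motion="0.1 0 0.01 0 0 0; 0 0 0 0 0 0; 0 0 0 0 0 0; 0 0 0 0 0 0; 0 0 0 0 0 0")

```text
t: 10.2
tcp_pos: [0.4918, 0.3284, 0.3608]
orientation: [3.14, 0.528, 1.591]
ft_force: [-1.1, -15.4, 11.5]
finger_gap: 0.181
finger_force: 45.0
```

```bash
python3 - <<'E'
from h import *
im=eyes.snapshot("scene")[:,:,::-1]
cv2.imwrite("pics/g6.png",cv2.resize(im[140:190,300:370],(560,400),interpolation=2))
p,R=pose(); print(p,robot.get_state()["ft_force"]); d2=p+0-d*.17; plan(d2,R,10)
E
```

```text
[0.4918292  0.32836793 0.36079861] [ -1.25452402 -14.73722694  11.20489158]
-1.69 0 -0.14 0 0 0; -1.7 0 -0.14 0 0 0; -1.69 0 -0.14 0 0 0; -1.7 0 -0.15 0 0 0; -1.69 0 -0.14 0 0 0
-1.69 0 -0.14 0 0 0; -1.7 0 -0.14 0 0 0; -1.69 0 -0.14 0 0 0; -1.7 0 -0.14 0 0 0; -1.69 0 -0.14 0 0 0
end err mm [-0. -0. -0.]
```

View pics/g6.png

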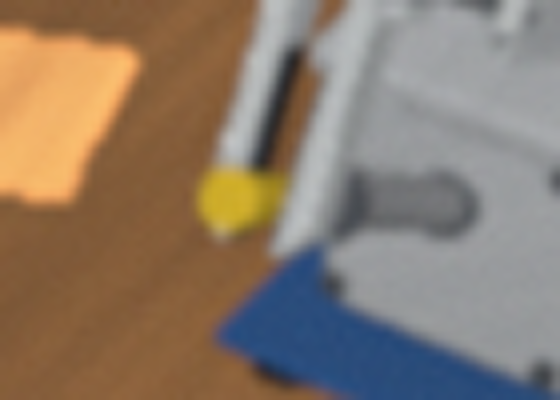

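The collar sits flush on the mouth at (343,165), with an axial push of about 19 N. Drawing it out.

Call:
servo_tool(motion="-1.7 0 -0.14 0 0 0; -1.8 0 -0.15 0 0 0; -1.8 0 -0.15 0 0 0; -1.8 0 -0.15 0 0 0; -1.8 0 -0.15 0 0 0")

```text
t: 10.88
tcp_pos: [0.493, 0.2552, 0.4114]
orientation: [3.141, 0.524, 1.593]
ft_force: [-0.2, 0.1, -1.4]
finger_gap: 0.178
finger_force: 44.9
```

Call:
servo_tool(motion="-1.8 0 -0.15 0 0 0; -1.8 0 -0.15 0 0 0; -1.8 0 -0.15 0 0 0; -1.8 0 -0.15 0 0 0; -1.8 0 -0.15 0 0 0")

```text
t: 11.5
tcp_pos: [0.4947, 0.1811, 0.4627]
orientation: [3.141, 0.524, 1.593]
ft_force: [-0.5, -1.0, -0.7]
finger_gap: 0.177
finger_force: 44.9
```

```bash
python3 - <<'E'
from h import *
eyes.snapshot("scene")
p,R=pose(); g=p+R.as_matrix()[:,2]*.182; x=(R*Ro.from_euler("y",-5,degrees=True)).as_matrix()[:,0]
print(p,g,"tube z of tip",-(g+.192*x-M)@d)
# level waypoint: rod yaw ~0, grip at (.40,-.05,.30)
L=np.array([.544,-.354]); 
def tgt(g,yaw,droop=5):
    Rd=toolR([np.cos(yaw),np.sin(yaw),0],[0,0,-1])*Ro.from_euler("y",droop,degrees=True); return grip(Rd,g,.182),Rd
a=tgt([.40,-.10,.30],0.4); p1,r1=plan(*a,10,keepgrip=True)
b=tgt([.544-.192,-.354,.20],0.); print(b[0]); plan(*b,5,p1,r1,keepgrip=True)
E
```

```text
[0.49479026 0.17990132 0.46418662] [0.49718061 0.08893629 0.30656793] tube z of tip 0.03837861596460391
-2.58 -0.6 1.02 0.15 0.31 0.68; -2.75 -0.37 0.96 0.15 0.3 0.67; -2.86 -0.14 0.88 0.15 0.31 0.68; -2.96 0.12 0.78 0.15 0.3 0.68; -3.02 0.37 0.69 0.16 0.31 0.67
-3.05 0.62 0.57 0.15 0.31 0.68; -3.03 0.89 0.45 0.15 0.3 0.67; -2.98 1.12 0.33 0.15 0.31 0.68; -2.89 1.37 0.21 0.15 0.3 0.68; -2.77 1.59 0.08 0.15 0.31 0.67
end err mm [ 0. -0. -0.]
[ 0.33613765 -0.354       0.38130744]
-3.02 4.18 1.74 -0.04 -0 0.46; -2.67 4.39 1.78 -0.04 -0 0.45; -2.31 4.57 1.81 -0.04 -0 0.46; -1.92 4.74 1.84 -0.04 -0 0.46; -1.53 4.85 1.87 -0.04 -0 0.46
end err mm [-0.  0.  0.]
```

Call:
servo_tool(motion="-2.58 -0.6 1.02 0.15 0.31 0.68; -2.75 -0.37 0.96 0.15 0.3 0.67; -2.86 -0.14 0.88 0.15 0.31 0.68; -2.96 0.12 0.78 0.15 0.3 0.68; -3.02 0.37 0.69 0.16 0.31 0.67")

```text
t: 12.18
tcp_pos: [0.4552, 0.0379, 0.4782]
orientation: [3.046, 0.216, 0.973]
ft_force: [1.3, -0.0, -0.9]
finger_gap: 0.176
finger_force: 44.9
```

Call:
servo_tool(motion="-3.05 0.62 0.57 0.15 0.31 0.68; -3.03 0.89 0.45 0.15 0.3 0.67; -2.98 1.12 0.33 0.15 0.31 0.68; -2.89 1.37 0.21 0.15 0.3 0.68; -2.77 1.59 0.08 0.15 0.31 0.67")

```text
t: 12.8
tcp_pos: [0.3849, -0.105, 0.4795]
orientation: [-3.141, -0.087, 0.398]
ft_force: [0.1, 0.4, -1.3]
finger_gap: 0.177
finger_force: 44.9
```

```bash
python3 - <<'E'
from h import *
p,R=pose(); print(p,R.as_euler("xyz"))
def tgt(g,yaw,droop=5):
    Rd=toolR([np.cos(yaw),np.sin(yaw),0],[0,0,-1])*Ro.from_euler("y",droop,degrees=True); return grip(Rd,g,.182),Rd
plan(*tgt([.544-.192,-.354,.20],0.),10,keepgrip=True)
E
```

```text
[ 0.38493854 -0.10502999  0.47946454] [-3.14068997 -0.08724596  0.39754444]
-1.51 2.11 0.85 -0.02 0 0.23; -1.41 2.16 0.86 -0.02 0 0.22; -1.33 2.21 0.87 -0.02 0 0.23; -1.24 2.26 0.87 -0.02 0 0.23; -1.15 2.3 0.89 -0.02 0 0.22
-1.05 2.35 0.89 -0.02 0 0.23; -0.95 2.38 0.9 -0.02 0 0.23; -0.86 2.41 0.91 -0.02 0 0.23; -0.76 2.45 0.92 -0.02 0 0.22; -0.65 2.46 0.92 -0.02 0 0.23
end err mm [0. 0. 0.]
```

Call:
servo_tool(motion="-1.51 2.11 0.85 -0.02 0 0.23; -1.41 2.16 0.86 -0.02 0 0.22; -1.33 2.21 0.87 -0.02 0 0.23; -1.24 2.26 0.87 -0.02 0 0.23; -1.15 2.3 0.89 -0.02 0 0.22")

```text
t: 13.42
tcp_pos: [0.3609, -0.2297, 0.4302]
orientation: [3.141, -0.085, 0.202]
ft_force: [0.9, -0.5, -0.6]
finger_gap: 0.177
finger_force: 44.9
```

Call:
servo_tool(motion="-1.05 2.35 0.89 -0.02 0 0.23; -0.95 2.38 0.9 -0.02 0 0.23; -0.86 2.41 0.91 -0.02 0 0.23; -0.76 2.45 0.92 -0.02 0 0.22; -0.65 2.46 0.92 -0.02 0 0.23")

```text
t: 14.05
tcp_pos: [0.3373, -0.3543, 0.3814]
orientation: [3.141, -0.085, 0.002]
ft_force: [-0.2, 0.7, -0.8]
finger_gap: 0.185
finger_force: 44.9
```

```bash
python3 - <<'E'
from h import *
im=[eyes.snapshot(n)[:,:,::-1] for n in("scene","top")]
cv2.imwrite("pics/g7.png",np.hstack([cv2.resize(im[0][180:360,80:200],(400,600),interpolation=2),cv2.resize(im[1][150:330,400:520],(400,600),interpolation=2)]))
p,R=pose(); g=p+R.as_matrix()[:,2]*.182; print(p,g,R.as_euler("xyz"))
for dl in(0,5,10,15):
    x=(R*Ro.from_euler("y",-dl,degrees=True)).as_matrix()[:,0]; print(dl,(g+.192*x).round(3),[proj(n,[g-.036*x,g+.052*x,g+.192*x]).round(1).tolist() for n in("scene","top")])
E
```

```text
[ 0.33702673 -0.35485123  0.3805511 ] [ 0.35233121 -0.35478256  0.19919574] [-3.14130719e+00 -8.41903187e-02  1.09236562e-03]
0 [ 0.544 -0.355  0.215] [[[113.1, 278.9], [137.9, 297.1], [182.8, 329.8]], [[448.1, 284.4], [448.2, 254.9], [448.4, 208.0]]]
5 [ 0.544 -0.355  0.199] [[[112.5, 278.0], [138.7, 298.3], [185.1, 334.3]], [[448.4, 284.5], [447.8, 254.8], [446.7, 208.2]]]
10 [ 0.544 -0.355  0.182] [[[112.0, 277.2], [139.3, 299.5], [186.8, 338.2]], [[448.8, 284.6], [447.3, 254.8], [445.1, 208.9]]]
15 [ 0.541 -0.355  0.165] [[[111.6, 276.4], [139.8, 300.5], [187.9, 341.7]], [[449.1, 284.5], [446.9, 255.0], [443.5, 210.0]]]
```

View pics/g7.png

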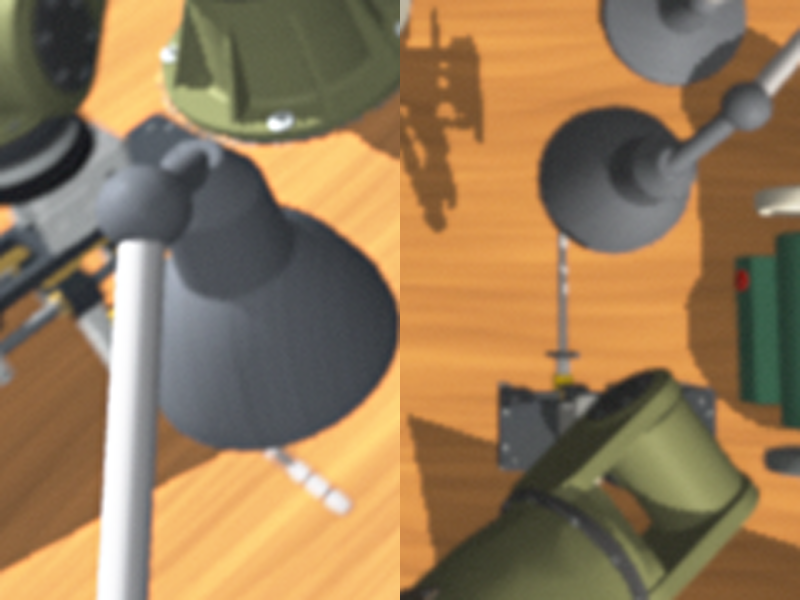

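The rod reads level: tip at scene (184,333) against a predicted (185,334). It lies under the shade, whose centre is at top (465,203). Handing in.

Call:
servo_tool(motion="0 0 0 0 0 0; 0 0 0 0 0 0; 0 0 0 0 0 0; 0 0 0 0 0 0; 0 0 0 0 0 0")

```text
t: 14.78
tcp_pos: [0.3377, -0.3533, 0.3817]
orientation: [3.141, -0.086, 0.004]
ft_force: [-0.0, 0.3, 0.5]
finger_gap: 0.176
finger_force: 44.9
```

```bash
python3 -c "
from workcell import robot
print(robot.sign_off())"
```

```text
the job is handed in; nothing more can be done
None
```

I seated the dipstick in its tube with the collar on the mouth, drew it out, and handed the job in with it held still and level, its tip about 0.20 m above the bench under the middle of the lamp's shade; the hand-in returned no verdict.

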